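# Load ferrules on a collet-held mandrel

### The arm

A 6-joint arm with a two-finger parallel gripper is mounted at the origin on the work surface. World frame = base frame: x ahead of the robot, y to its left, z up, the work surface at z = 0. Lengths are in mm, angles in degrees, forces in N, time in s.
With the tool pointing down it reaches from about 275 to 725 mm from the base axis. Payload 15.9 kg.
Tool frame: the origin (TCP) lies on the centre line of the jaws, within the pads' length; the fingertips stand 17 mm ahead of it and the grasp point (between the pads) lies 2 mm behind it; z points along the fingers, y is the direction in which the jaws open and shut (so a half turn about z gives the same grasp; the last joint's range is limited). The gripper opens to 85 mm and grips with 20 to 120 N. Pads are 22 mm wide; open, the fingers measure 114 mm over their backs; the gripper's body (76 mm by 85 mm) begins 54 mm behind the grasp point. The pads swing forward as they close: fully open they stand 13 mm farther back than shut.
Start: joints at [75.229, 12.198, -1.971, 75.831, 0, 90], TCP at [127.471, 483.463, 248.306] pointing down, gripper open.
Joint ranges: [-170.91, 170.91], [-42.67, 98.43], [-65.05, 77.54], [-120.47, 116.71], [-90, 82.35], [-180, 180]. Speed limits (degrees/s): [108.29, 108.29, 136.94, 147.25, 180, 180].

### API

Orientations are given as a 3x3 rotation matrix whose columns are the frame's x, y, z axes.
In Python, from rig import get_obs, eyes, job gives the robot as it stands.
- The arm moves only by the shell command python3 -m jog 'ROWS' [OPENING] [FORCE]. ROWS is JSON, a list of rows, each an object of numbers: "tx", "ty", "tz": the shift along the tool's x, y, z in m; "twist": the turn about the tool's z in rad. In form: [{"tx": .., "ty": .., "tz": .., "twist": ..}, ...]. A call has exactly 10 rows; each row is the pose to reach, as a shift and turn from the pose commanded when the call began, along the tool's axes at that moment; what a row does not reach only later rows make up. A row lasts 1/8 s, in which the tool goes at most 62.5 mm and 10.7 degrees, less where a joint would pass 70% of its speed; a pose out of reach is approached as far as the arm can. A call with a gripper value outside its range is refused whole. OPENING is the opening, from 0 (shut) to 1 (fully open), set as the call begins (- or left out, the last holds). The fingers move at their own pace and stop on an object; FORCE is the grip in N (left out, the last holds). Time passes only in rows, so rows that repeat a pose let the fingers close, or fill a call up. It gives the time, the measured TCP pose, the force and the opening at its end, in the units of the state.
- get_obs(): the state, without advancing time (a new reading comes with each control period).
- eyes.capture(name): name is "scene" or "top" or "wrist"; returns the picture (420x560x3 uint8, red, green, blue); there is no depth.
- eyes.camera_info(name): a dict with "fx", "fy", "cx", "cy" (pixels), "rvec" (rotation vector, rad) and "tvec" (3), from world to camera coordinates, as OpenCV has them; the wrist camera has in their place "hand_eye" (4x4, takes a point from camera to tool coordinates, whose origin is the TCP and whose axes are the flange's). Camera axes: x right, y down, z forward; pixel columns grow to the right and rows downward; lengths in mm; the calibration is good to about 2 mm. A picture is of the moment at which its call begins: read the wrist's pose just before it. camera_info takes no time and is no camera call.
- job.hand_in(): hands the job in, once; it reports no verdict.
The state is a dict: "time_s": time; "joint_pos": joint angles; "joint_vel": joint speeds; "tau": joint torques, N m; "tcp_pos": TCP position; "orientation": TCP orientation; "contact_force": force on the tool from outside, world axes, zero at the start; "moment": the same for the moment, N m; "grip_width": opening from 0.0 (shut) to 1.0 (fully open).
Only numpy, scipy, OpenCV 4.12 (cv2) and the standard library are available. Lean on these libraries where they do the work, as an engineer would, in place of code of your own. Each camera call takes 0.05 s, during which the arm holds its last target. There are 200 camera calls.

### The job

Take the long round steel bar out of the wooden stock stand, feed it upright into the open collet until it rests on the depth stop, and swing the collet lever fully closed to clamp it as a mandrel. Then sort the brass ferrules by how they fit it: slide every ferrule that fits down onto the mandrel, stacked on the collet's nose, and put every ferrule too tight to go on into the dark wooden tray. Leave the other bars and everything else on the bench where they are.

Things in the scene. Friction and masses are not known exactly. Their poses are not given: they have to be found in the camera images.
- mandrel: the long round steel bar that becomes the mandrel: 14 mm diameter, 130 mm long, 0.155 kg, ends fully rounded; stands upright in one of the stand's three holes at the start (8 mm above the bench, so its top is at 138 mm). Origin: centre of its lower end; z runs up its axis to the other end
- mandrel_tip (a point): centre of the mandrel's upper end, 130 mm along its z axis from its origin
- stand: light wooden stock stand fixed to the bench, 50 (x) x 140 (y) x 50 mm high, with three upright square holes, 15.2 mm wide, 42 mm deep in a row along its y axis, 45 mm apart (y = -45, 0, 45 mm). Origin: centre of its underside. Holds the mandrel bar, the hex bar and the short bar, in any order
- hex_bar: brass hexagonal bar, 14 mm over corners, 130 mm long, in the stand; to be left there. Origin: centre of its lower end, z up
- short_bar: round steel bar, 14 mm diameter, only 85 mm long, in the stand; to be left there. Origin: centre of its lower end, z up
- collet: collet fixture fixed to the bench: 110 x 110 x 15 mm dark base plate, 60 x 60 mm square tower above it, upright bore on its axis; origin on the bench under the bore axis, z up. The nose (top face) is 75 mm above the bench; the depth stop is a flat floor in the bore, 15 mm above the bench, so the bore is 60 mm deep and the seated mandrel stands 70 mm out of the nose.
- collet_stop (a point): centre of the depth stop's face, on the bore axis, 15 mm above the bench; axes as the collet's
- collet_nose (a point): centre of the collet's nose, on the bore axis, 75 mm above the bench; axes as the collet's. The bore is 17 mm square; in its top 20 mm four sliding jaws driven by the lever stand 9.0 mm from the axis at lever 0 (8.3 mm at 0.35), and grip and centre a 14 mm bar from about lever 1.03 on
- collet_lever (a joint): collet lever angle, rad: 0 = fully open, 1.2 = fully closed against its end stop; starts between 0 and 0.35. It turns about the bore axis, clockwise seen from above as it closes; stays where it is left; needs about 3 N at the knob, some more at the very end as the jaws grip
- lever_knob (a point): centre of the top of the lever's upright black handle post, 18 mm diameter, 110 mm from the bore axis; the post's top is 100 mm above the bench and it is free from 51 to 100 mm. With the lever at 0 it lies at 130 degrees, at 1.2 at 61 degrees, counter-clockwise from the collet's x axis
- ferrule_a: brass ferrule (short tube), 28 mm outside, 18 mm tall, 40 g, lying flat on the bench in front of the stand. Origin: centre of its underside, z along its axis. Bore either 17 mm (slides freely over the mandrel) or undersize, 9 mm (stops about 2 mm down the mandrel's rounded tip); outsides alike: find out by trying it on or looking into the bore. May be absent (None)
- ferrule_b: brass ferrule (short tube), 28 mm outside, 18 mm tall, 40 g, lying flat on the bench in front of the stand. Origin: centre of its underside, z along its axis. Bore either 17 mm (slides freely over the mandrel) or undersize, 9 mm (stops about 2 mm down the mandrel's rounded tip); outsides alike: find out by trying it on or looking into the bore. May be absent (None)
- ferrule_c: brass ferrule (short tube), 28 mm outside, 18 mm tall, 40 g, lying flat on the bench in front of the stand. Origin: centre of its underside, z along its axis. Bore either 17 mm (slides freely over the mandrel) or undersize, 9 mm (stops about 2 mm down the mandrel's rounded tip); outsides alike: find out by trying it on or looking into the bore. May be absent (None)
- ferrule_d: brass ferrule (short tube), 28 mm outside, 18 mm tall, 40 g, lying flat on the bench in front of the stand. Origin: centre of its underside, z along its axis. Bore either 17 mm (slides freely over the mandrel) or undersize, 9 mm (stops about 2 mm down the mandrel's rounded tip); outsides alike: find out by trying it on or looking into the bore. May be absent (None)
- ferrule_e: brass ferrule (short tube), 28 mm outside, 18 mm tall, 40 g, lying flat on the bench in front of the stand. Origin: centre of its underside, z along its axis. Bore either 17 mm (slides freely over the mandrel) or undersize, 9 mm (stops about 2 mm down the mandrel's rounded tip); outsides alike: find out by trying it on or looking into the bore. May be absent (None)
- tray: dark wooden open tray fixed to the bench, 130 (x) x 100 (y) x 25 mm high, 5 mm walls and floor, for the tight ferrules. Origin: centre of its underside
- wax_block: yellow wax block 50 x 35 x 25 mm, on the bench near the ferrules; bystander. Origin: centre of its underside
- dye_bottle: white bottle, 54 mm diameter, 120 mm tall, bystander; origin: centre of its underside
- rivet_tin: metal tin, 70 mm diameter, 60 mm tall, bystander; origin: centre of its underside
- mallet: wooden mallet lying at the left of the bench, bystander; origin near its middle, underside
There are look-alikes about, which are no part of the job. What is shaped like the ferrule_a but turquoise is not meant.

How it is judged (in metres and radians):
On the way, in this order (a step that is already met when the one before it is completed fails the run):
1. the long round bar stands in the open collet on the depth stop (horizontal distance between mandrel and collet_stop below 0.004 m and z of mandrel in the frame of collet_stop between -0.004 and 0.003 m and angle between mandrel's own z axis and vertical below 0.07 rad and value of joint collet_lever below 0.6 rad), for 0.2 s.
2. the lever is closed with the bar still on the stop (horizontal distance between mandrel and collet_stop below 0.004 m and z of mandrel in the frame of collet_stop between -0.004 and 0.003 m and angle between mandrel's own z axis and vertical below 0.07 rad and value of joint collet_lever above 1.08 rad), for 0.2 s.
At the end, for the whole second after the job is handed in: Bar within 3 mm of the stop and 4 mm of the bore axis, upright; lever beyond 1.08 rad; each ferrule that fits (17 mm bore) is level round the bar (0.15 rad), either way up, its lower face at most 41 mm above the nose; each tight one lies in the tray; all at rest (all of step 2 and horizontal distance between each of ferrule_a, ferrule_c, ferrule_d and mandrel below 0.005 m and z of each of ferrule_a, ferrule_c, ferrule_d in the frame of collet_nose above -0.004 m and ((angle between ferrule_a's own z axis and vertical below 0.15 rad and z of ferrule_a in the frame of collet_nose below 0.041 m) or (angle between ferrule_a's own z axis and vertical above 2.99 rad and z of ferrule_a in the frame of collet_nose below 0.059 m)) and linear speed of each of ferrule_a, ferrule_c, ferrule_d, ferrule_b, ferrule_e below 0.02 m/s and ((angle between ferrule_c's own z axis and vertical below 0.15 rad and z of ferrule_c in the frame of collet_nose below 0.041 m) or (angle between ferrule_c's own z axis and vertical above 2.99 rad and z of ferrule_c in the frame of collet_nose below 0.059 m)) and ((angle between ferrule_d's own z axis and vertical below 0.15 rad and z of ferrule_d in the frame of collet_nose below 0.041 m) or (angle between ferrule_d's own z axis and vertical above 2.99 rad and z of ferrule_d in the frame of collet_nose below 0.059 m)) and z of each of ferrule_b, ferrule_e in the frame of tray below 0.03 m and x of ferrule_b in the frame of tray between -0.06 and 0.06 m and y of ferrule_b in the frame of tray between -0.045 and 0.045 m and x of ferrule_e in the frame of tray between -0.06 and 0.06 m and y of ferrule_e in the frame of tray between -0.045 and 0.045 m); the robot touches nothing.
It fails at once if another bar or a bystander is moved more than 5 cm (distance of any of wax_block, dye_bottle, rivet_tin, mallet, hex_bar, short_bar from where it was at the start of the episode above 0.05 m).
It fails at once if a ferrule is put on the bar before the lever has been closed (value of joint collet_lever below 0.9 rad and ((horizontal distance between ferrule_a and mandrel below 0.012 m and z of ferrule_a in the frame of mandrel between 0.02 and 0.12 m) or (horizontal distance between ferrule_b and mandrel below 0.012 m and z of ferrule_b in the frame of mandrel between 0.02 and 0.12 m) or (horizontal distance between ferrule_c and mandrel below 0.012 m and z of ferrule_c in the frame of mandrel between 0.02 and 0.12 m) or (horizontal distance between ferrule_d and mandrel below 0.012 m and z of ferrule_d in the frame of mandrel between 0.02 and 0.12 m) or (horizontal distance between ferrule_e and mandrel below 0.012 m and z of ferrule_e in the frame of mandrel between 0.02 and 0.12 m))).
Of ferrule_a, ferrule_b, ferrule_c, ferrule_d, ferrule_e only 3 to 5 are there at a start; the rules pass over those that are not, and their reading is None.
At some moment in a run one of ferrule_a, ferrule_b, ferrule_c, ferrule_d, ferrule_e may be knocked a few centimetres aside while the robot is not near it.
It also fails if it takes over 210 s, if anything falls off the work surface, if the arm or the gripper's body presses on something with over 40 N, if the wrist force passes 120 N, or if a joint passes its speed limit or range.

## Working session

There is one attempt and no reset: what is moved stays moved. The work goes in short steps, Python scripts to look and compute and a shell command to move; the robot and the scene stay as the last step left them, time stands still between calls to the robot, and variables do not carry over. Pictures are saved under pics/ and viewed, about 12 in all and at most 16, crops included, and the job is handed in when it is done.

```bash
ls; mkdir -p pics; cat > h.py <<'E'
import numpy as np,cv2
from rig import get_obs,eyes,job
def cam(name):
    c=eyes.camera_info(name); K=np.array([[c['fx'],0,c['cx']],[0,c['fy'],c['cy']],[0,0,1.]])
    if 'hand_eye' in c:
        o=get_obs(); T=np.eye(4); T[:3,:3]=np.array(o['orientation']); T[:3,3]=o['tcp_pos']
        M=T@np.array(c['hand_eye']); return K,M[:3,:3],M[:3,3]
    R=cv2.Rodrigues(np.array(c['rvec'],float))[0]; return K,R.T,-R.T@np.array(c['tvec'],float).ravel()
def ray(C,u,v):
    K,R,p=C; d=R@np.linalg.solve(K,[u,v,1.]); return p,d/np.linalg.norm(d)
def onz(C,u,v,z):
    p,d=ray(C,u,v); return p+d*(z-p[2])/d[2]
def tri(*rs):
    A=sum(np.eye(3)-np.outer(d,d) for p,d in rs); b=sum((np.eye(3)-np.outer(d,d))@p for p,d in rs); return np.linalg.solve(A,b)
def proj(C,P):
    K,R,p=C; q=K@(R.T@(np.array(P,float)-p)); return q[:2]/q[2]
def snap(name,f):
    C=cam(name); im=eyes.capture(name); cv2.imwrite('pics/'+f,cv2.cvtColor(im,cv2.COLOR_RGB2BGR)); return C,im
E
python3 - <<'E'
from h import *
for n in('scene','top','wrist'):
    C,im=snap(n,n+'0.png'); print(n,C[2].round(0),C[1][:,2].round(2),C[0][0,0])
a=[cv2.imread(f'pics/{n}0.png') for n in('scene','top')]
cv2.imwrite('pics/a.png',cv2.resize(np.hstack(a),(1120,420)))
print(get_obs())
E
```

```text
pics
scene [1119. -674.  943.] [-0.43  0.6  -0.68] 498.7764627270686
top [ 350.   40. 1300.] [ 0.2   0.01 -0.98] 502.53692659301163
wrist [ 53. 503. 373.] [ 0.29 -0.08 -0.95] 335.04300736013226
{'time_s': 0.15, 'joint_pos': array([ 7.52279051e+01,  1.22173354e+01, -1.99780545e+00,  7.58329140e+01,
        3.13417777e-04,  9.00010082e+01]), 'joint_vel': array([-0.01894252, -0.16239623,  0.12121103, -0.0738449 , -0.1333324 ,
        0.01371635]), 'tau': array([ 1.21415163e-03, -6.86406827e+01,  4.87246728e+01,  1.31290412e-02,
        6.15087288e-05,  1.67279370e-05]), 'tcp_pos': array([127.42256882, 483.23429241, 247.9535682 ]), 'orientation': array([[-9.66943197e-01,  2.54991775e-01, -2.19140534e-04],
       [ 2.54991869e-01,  9.66942858e-01, -8.09598513e-04],
       [ 5.45541224e-06, -8.38714829e-04, -9.99999648e-01]]), 'contact_force': array([-0.18844015, -0.22409899,  0.9895989 ]), 'moment': array([-0.03678991, -0.03189708,  0.00476195]), 'grip_width': 1.0005016298938305}
```

View pics/scene0.png

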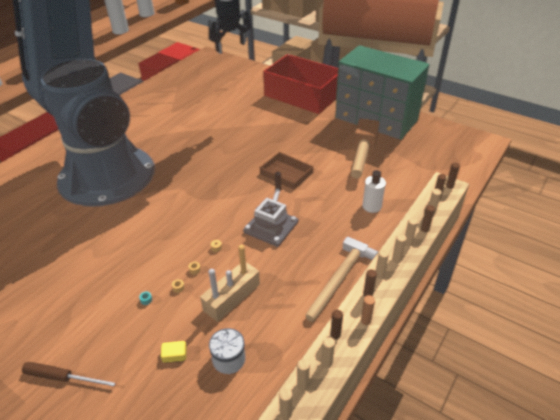

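View pics/top0.png

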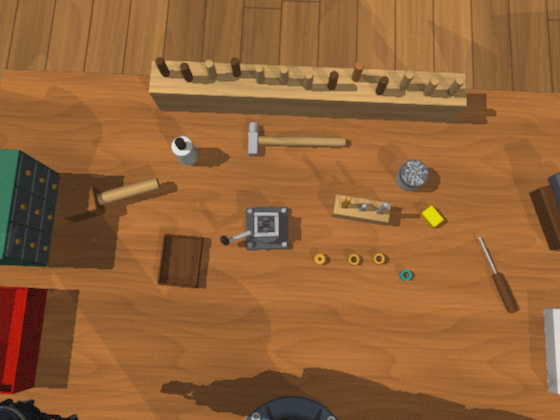

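Scene: three brass ferrules at top-view (320,259), (354,259), (379,258). The turquoise look-alike at (406,275) is not meant. The stand is at (362,209), the collet at (266,225), the lever knob at (225,240) and the tray at (181,260). The stand holds a tall brass bar, a short steel bar and a tall steel bar, so I'll enlarge it.

```bash
python3 - <<'E'
from h import *
s=cv2.imread('pics/scene0.png');t=cv2.imread('pics/top0.png')
a=cv2.resize(t[180:280,210:410],(800,400),interpolation=cv2.INTER_CUBIC)
cv2.imwrite('pics/c1.png',a)
b=cv2.resize(s[160:320,140:320],(675,600),interpolation=cv2.INTER_CUBIC)
cv2.imwrite('pics/c2.png',b)
hsv=cv2.cvtColor(t,cv2.COLOR_BGR2HSV)
C=cam('top')
m=cv2.inRange(hsv,(20,150,110),(32,255,255));m[:240]=0
n,l,st,ce=cv2.connectedComponentsWithStats(m)
for i in range(1,n):
    if st[i,4]>15: print(ce[i].round(1),st[i],onz(C,*ce[i],18).round(1))
for nm,u,v,z in[('collet',266,225,75),('knob',225,240,100),('tray',181,260,25),('stand',362,209,50)]: print(nm,onz(C,u,v,z).round(0))
E
```

```text
[319. 259.] [314 255  10   9  53] [474.9 -49.9  18. ]
[378.6 258.3] [374 254  10  10  32] [ 483.7 -201.6   18. ]
collet [547.  87.  75.]
knob [502. 183. 100.]
tray [455. 300.  25.]
stand [ 603. -152.   50.]
```

View pics/c1.png

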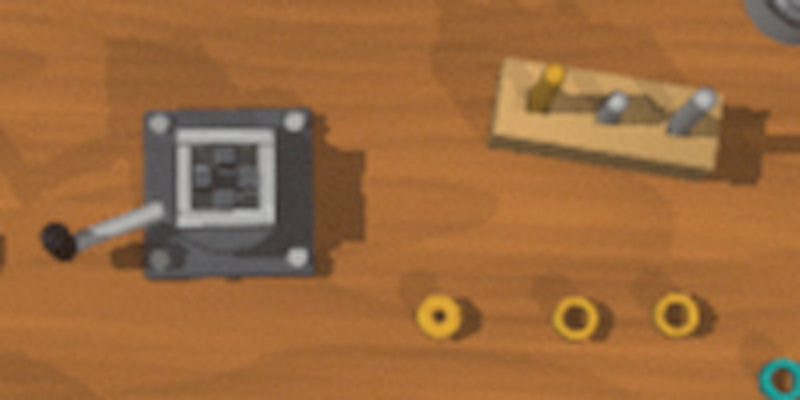

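View pics/c2.png

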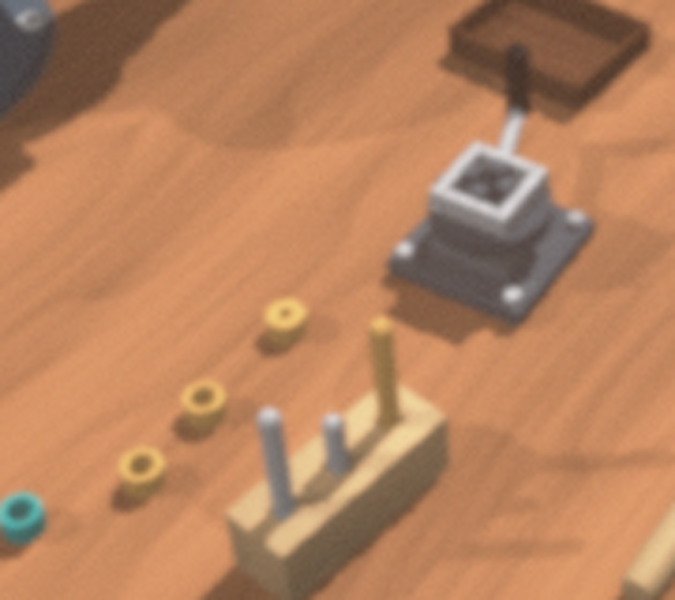

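```bash
python3 - <<'E'
from h import *
T=cam('top');S=cam('scene')
ft=lambda u,v:((u+.5)/4-.5+210,(v+.5)/4-.5+180)
fs=lambda u,v:((u+.5)/3.75-.5+140,(v+.5)/3.75-.5+160)
def P(n,a,b):
    r1=ray(T,*ft(*a));r2=ray(S,*fs(*b));p=tri(r1,r2);
    e=np.linalg.norm(np.cross(p-r1[0],r1[1]));print(n,p.round(1),'resid',e.round(1))
P('mandrel tip',(706,97),(269,412));P('short',(619,100),(333,419));P('hex',(555,73),(381,324))
P('nose',(226,178),(491,185));P('knob',(58,236),(517,48))
P('f1',(439,316),(286,312));P('f2',(576,317),(204,395));P('f3',(677,315),(142,463))
for n,a in(('st',(500,58)),('st',(723,95)),('st',(716,173)),('st',(492,142))):print(n,onz(T,*ft(*a),50).round(1))
print('mandrel base at stand top',onz(T,*ft(678,130),50).round(1))
for n,a in(('nose corner',(178,131)),('',(274,131)),('',(274,226)),('',(178,226))):print(n,onz(T,*ft(*a),75).round(1))
for u,v in((164,236),(202,236),(202,286),(160,284)):print('tray',onz(T,u,v,25).round(0))
E
```

```text
mandrel tip [ 601.2 -195.2  137.2] resid 0.8
short [ 606.8 -151.1   91.1] resid 0.9
hex [ 611.9 -105.9  135.9] resid 0.9
nose [551.5  88.6  66.4] resid 1.6
knob [506.3 186.6 101.8] resid 2.2
f1 [476.7 -49.9  18. ] resid 1.3
f2 [ 480.  -137.2   18.5] resid 1.1
f3 [ 484.4 -201.3   18. ] resid 1.2
st [638.7 -82.2  50. ]
st [ 621.3 -224.2   50. ]
st [ 570.8 -220.    50. ]
st [584.  -78.5  50. ]
mandrel base at stand top [ 597.3 -195.9   50. ]
nose corner [577.  118.5  75. ]
 [579.9  59.   75. ]
 [520.6  56.2  75. ]
 [517.8 115.1  75. ]
tray [514. 348.  25.]
tray [519. 251.  25.]
tray [393. 241.  25.]
tray [393. 347.  25.]
```

Three ferrules are present. The one at top-view (319,259) shows a tiny bore, so it is tight; the ones at (354,259) and (379,258) show wide bores. Long bars in the stand, in scene pixels: brass (241,246) is the hex bar, steel (228,271) is the short bar at z≈91, and steel (211,270) at z≈137 is the long round one, so that is the mandrel. The crop confirms it. Moving above it now.

```bash
cat >> h.py <<'E'
def go(x,y,z,yaw=None):
    """print tool-frame shift (m) and twist (rad) to reach world xyz (mm); yaw = angle of tool y (deg)"""
    o=get_obs();R=np.array(o['orientation']);d=R.T@(np.array([x,y,z])-o['tcp_pos'])/1000
    a=np.degrees(np.arctan2(R[1,1],R[0,1]));tw=0 if yaw is None else -(yaw-a+90)%180-90
    print('at',np.round(o['tcp_pos'],1),'yaw %.1f'%a,'w %.3f'%o['grip_width'],'t %.1f'%o['time_s'],'-> tx,ty,tz',d.round(4),'twist %.3f'%np.radians(((a-yaw+90)%180-90) if yaw is not None else 0))
E
python3 -m jog '[{"tx":-0.063,"ty":-0.0535,"tz":0,"twist":0.15},{"tx":-0.126,"ty":-0.107,"tz":0,"twist":0.3},{"tx":-0.19,"ty":-0.16,"tz":0,"twist":0.45},{"tx":-0.253,"ty":-0.214,"tz":0,"twist":0.6},{"tx":-0.316,"ty":-0.268,"tz":0,"twist":0.75},{"tx":-0.379,"ty":-0.321,"tz":0,"twist":0.9},{"tx":-0.44,"ty":-0.375,"tz":0,"twist":1.05},{"tx":-0.505,"ty":-0.428,"tz":0,"twist":1.2},{"tx":-0.568,"ty":-0.48,"tz":0,"twist":1.35},{"tx":-0.631,"ty":-0.535,"tz":0,"twist":1.432}]' 1
python3 -c "
from h import *
go(601,-195,248,-6.8)"
```

```text
time_s: 1.4
tcp_pos: [486.3, -30.9, 248.2]
orientation: [[0.123, 0.992, 0.0], [0.992, -0.123, 0.0], [0.0, 0.0, -1.0]]
contact_force: [0.5, 1.3, 0.4]
grip_width: 1.002
at [486.3 -30.9 248.2] yaw -7.1 w 1.002 t 1.4 -> tx,ty,tz [-0.1487  0.134   0.0002] twist -0.005
```

```bash

python3 -m jog '[{"tx":-0.05,"ty":0.045,"tz":0,"twist":-0.005},{"tx":-0.1,"ty":0.09,"tz":0,"twist":-0.005},{"tx":-0.149,"ty":0.134,"tz":0,"twist":-0.005},{"tx":-0.149,"ty":0.134,"tz":0,"twist":-0.005},{"tx":-0.149,"ty":0.134,"tz":0,"twist":-0.005},{"tx":-0.149,"ty":0.134,"tz":0,"twist":-0.005},{"tx":-0.149,"ty":0.134,"tz":0,"twist":-0.005},{"tx":-0.149,"ty":0.134,"tz":0,"twist":-0.005},{"tx":-0.149,"ty":0.134,"tz":0,"twist":-0.005},{"tx":-0.149,"ty":0.134,"tz":0,"twist":-0.005}]' 1
python3 - <<'E'
from h import *
go(601,-195,248,-6.8)
C,im=snap('wrist','w1.png')
for p in((601,-195,137),(484,-201,18),(606,-151,91)):print(proj(C,p).round(0))
E
```

```text
time_s: 2.65
tcp_pos: [600.8, -192.6, 248.4]
orientation: [[0.114, 0.994, 0.0], [0.994, -0.114, -0.0], [-0.0, 0.0, -1.0]]
contact_force: [-0.5, 0.6, 0.2]
grip_width: 1.0
at [ 600.8 -192.6  248.4] yaw -6.5 w 1.000 t 2.6 -> tx,ty,tz [-0.0024  0.0005  0.0004] twist 0.005
[275. 217.]
[170. 199.]
[275. 149.]
```

View pics/w1.png

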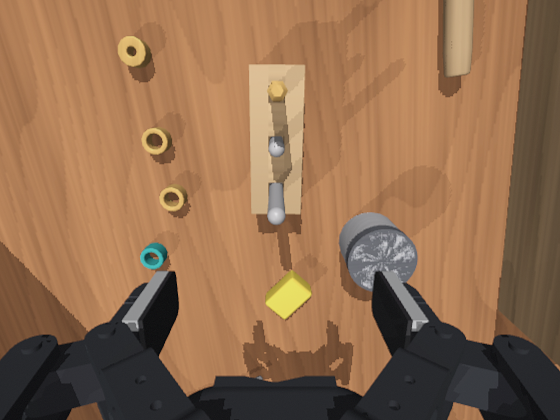

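The wrist view shows the mandrel tip at (276,215), predicted at (275,217), so the fix is good. The stand is aligned with the tool, and the tight ferrule is at (133,50).

```bash
python3 - <<'E'
from h import *
C=cam('wrist')
p=onz(C,276,215.5,137);q=onz(C,277,186,50);print(p,q);m=(p+q)/2
go((p[0]+q[0])/2,(p[1]+q[1])/2,105,-6.8)
E
```

```text
[ 601.65220556 -194.10077586  137.        ] [ 603.0889027  -192.58938564   50.        ]
at [ 600.8 -192.6  248.3] yaw -6.5 w 1.001 t 2.7 -> tx,ty,tz [-0.0005  0.0016  0.1433] twist 0.005
```

```bash

python3 -m jog '[{"tx":-0.0007,"ty":0.0013,"tz":0.03,"twist":0.004},{"tx":-0.0007,"ty":0.0013,"tz":0.06,"twist":0.004},{"tx":-0.0007,"ty":0.0013,"tz":0.09,"twist":0.004},{"tx":-0.0007,"ty":0.0013,"tz":0.12,"twist":0.004},{"tx":-0.0007,"ty":0.0013,"tz":0.14,"twist":0.004},{"tx":-0.0007,"ty":0.0013,"tz":0.143,"twist":0.004},{"tx":-0.0007,"ty":0.0013,"tz":0.143,"twist":0.004},{"tx":-0.0007,"ty":0.0013,"tz":0.143,"twist":0.004},{"tx":-0.0007,"ty":0.0013,"tz":0.143,"twist":0.004},{"tx":-0.0007,"ty":0.0013,"tz":0.143,"twist":0.004}]' 0.6 && python3 -m jog '[{"tz":0},{"tz":0},{"tz":0},{"tz":0},{"tz":0},{"tz":0},{"tz":0},{"tz":0},{"tz":0},{"tz":0}]' 0 60
```

```text
time_s: 3.95
tcp_pos: [602.2, -193.6, 105.7]
orientation: [[0.118, 0.993, 0.001], [0.993, -0.118, -0.0], [-0.0, 0.001, -1.0]]
contact_force: [-0.1, -0.6, -0.1]
grip_width: 0.605schema error: expected keys tx, ty, tz, twist
```

```bash

python3 -m jog '[{"tx":0,"ty":0,"tz":0,"twist":0},{"tx":0,"ty":0,"tz":0,"twist":0},{"tx":0,"ty":0,"tz":0,"twist":0},{"tx":0,"ty":0,"tz":0,"twist":0},{"tx":0,"ty":0,"tz":0,"twist":0},{"tx":0,"ty":0,"tz":0,"twist":0},{"tx":0,"ty":0,"tz":0,"twist":0},{"tx":0,"ty":0,"tz":0,"twist":0},{"tx":0,"ty":0,"tz":0,"twist":0},{"tx":0,"ty":0,"tz":0,"twist":0}]' 0 60
```

```text
time_s: 5.2
tcp_pos: [602.1, -193.6, 105.4]
orientation: [[0.118, 0.993, 0.0], [0.993, -0.118, -0.0], [-0.0, 0.0, -1.0]]
contact_force: [1.7, -0.1, 1.7]
grip_width: 0.144
```

```bash

python3 -m jog '[{"tx":0,"ty":0,"tz":-0.02,"twist":0},{"tx":0,"ty":0,"tz":-0.04,"twist":0},{"tx":0,"ty":0,"tz":-0.06,"twist":0},{"tx":0,"ty":0,"tz":-0.08,"twist":0},{"tx":0,"ty":0,"tz":-0.1,"twist":0},{"tx":0,"ty":0,"tz":-0.12,"twist":0},{"tx":0,"ty":0,"tz":-0.14,"twist":0},{"tx":0,"ty":0,"tz":-0.145,"twist":0},{"tx":0,"ty":0,"tz":-0.145,"twist":0},{"tx":0,"ty":0,"tz":-0.145,"twist":0}]'
python3 - <<'E'
from h import *
go(549,87-30,250,2.8)
E
```

```text
time_s: 6.45
tcp_pos: [601.7, -193.4, 249.3]
orientation: [[0.118, 0.993, -0.001], [0.993, -0.118, 0.0], [0.0, -0.002, -1.0]]
contact_force: [-0.8, 0.4, -2.4]
grip_width: 0.148
at [ 601.7 -193.4  249.3] yaw -6.8 w 0.148 t 6.5 -> tx,ty,tz [ 0.2425 -0.0818 -0.0006] twist -0.167
```

```bash

python3 -m jog '[{"tx":0.04,"ty":-0.0136,"tz":0,"twist":-0.028},{"tx":0.08,"ty":-0.027,"tz":0,"twist":-0.056},{"tx":0.12,"ty":-0.041,"tz":0,"twist":-0.083},{"tx":0.16,"ty":-0.054,"tz":0,"twist":-0.11},{"tx":0.2,"ty":-0.068,"tz":0,"twist":-0.14},{"tx":0.2425,"ty":-0.0818,"tz":0,"twist":-0.167},{"tx":0.2425,"ty":-0.0818,"tz":0,"twist":-0.167},{"tx":0.2425,"ty":-0.0818,"tz":0,"twist":-0.167},{"tx":0.2425,"ty":-0.0818,"tz":0,"twist":-0.167},{"tx":0.2425,"ty":-0.0818,"tz":0,"twist":-0.167}]'
python3 - <<'E'
from h import *
go(549,87,250,2.8)
C,im=snap('wrist','w2.png');cv2.imwrite('pics/w2c.png',cv2.resize(cv2.imread('pics/w2.png')[60:330,130:430],(667,600),interpolation=cv2.INTER_CUBIC))
print(proj(C,(549,87,75)),proj(C,(506,187,100)))
E
```

```text
time_s: 7.7
tcp_pos: [549.5, 56.1, 250.2]
orientation: [[-0.048, 0.999, -0.0], [0.999, 0.048, -0.0], [-0.0, -0.0, -1.0]]
contact_force: [-0.9, -0.2, -1.5]
grip_width: 0.146
at [549.5  56.1 250.2] yaw 2.7 w 0.146 t 7.7 -> tx,ty,tz [0.0309 0.001  0.0002] twist -0.001
[275.78039091 158.79495106] [223.98612536  25.09120472]
```

View pics/w2c.png

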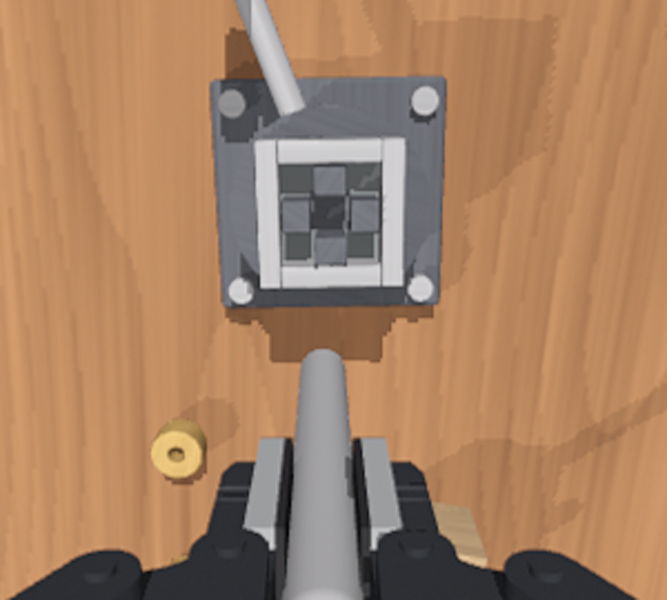

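```bash
python3 - <<'E'
from h import *
C=cam('wrist');f=lambda u,v:((u+.5)/2.2222-.5+130,(v+.5)/2.2222-.5+60)
print('nose',onz(C,*f(330,212.5),75),[onz(C,*f(*c),75).round(1) for c in((256,139),(404,138),(405,287),(262,288))])
b=onz(C,*f(322.5,373),159.8);print('bar end',b);b2=onz(C,*f(324,450),190);print(b2)
for z in(153,200,250):
  t=get_obs()['tcp_pos'];print('tcp axis proj',(proj(C,(t[0],t[1],z))-[130,60])*2.222)
E
```

```text
nose [551.02133097  90.29330874  75.        ] [array([520.7, 117.5,  75. ]), array([578.4, 120.6,  75. ]), array([583.6,  61.1,  75. ]), array([524.5,  57.7,  75. ])]
bar end [549.82632073  53.19038972 159.8       ]
[550.78730589  42.03476748 190.        ]
tcp axis proj [321.23576202 355.65538834]
tcp axis proj [321.04409347 416.37722184]
tcp axis proj [320.70794574 522.87099375]
```

```bash

python3 -m jog '[{"tx":0.012,"ty":0.0005,"tz":0.01,"twist":0},{"tx":0.024,"ty":0.001,"tz":0.02,"twist":0},{"tx":0.0357,"ty":0.0032,"tz":0.035,"twist":0},{"tx":0.0357,"ty":0.0032,"tz":0.05,"twist":0},{"tx":0.0357,"ty":0.0032,"tz":0.06,"twist":0},{"tx":0.0357,"ty":0.0032,"tz":0.068,"twist":0},{"tx":0.0357,"ty":0.0032,"tz":0.068,"twist":0},{"tx":0.0357,"ty":0.0032,"tz":0.068,"twist":0},{"tx":0.0357,"ty":0.0032,"tz":0.068,"twist":0},{"tx":0.0357,"ty":0.0032,"tz":0.068,"twist":0}]'
python3 - <<'E'
from h import *
go(551,92,180,2.8)
C,im=snap('wrist','w3.png');snap('scene','s3.png')
a=cv2.resize(cv2.imread('pics/w3.png')[130:310,200:350],(500,600),interpolation=cv2.INTER_CUBIC)
b=cv2.resize(cv2.imread('pics/s3.png')[170:250,230:310],(300,300),interpolation=cv2.INTER_CUBIC)
c=np.zeros((600,800,3),np.uint8);c[:,:500]=a;c[:300,500:]=b;cv2.imwrite('pics/w3c.png',c)
E
```

```text
time_s: 9.0
tcp_pos: [551.0, 92.7, 182.6]
orientation: [[-0.049, 0.999, 0.0], [0.999, 0.049, 0.0], [0.0, 0.0, -1.0]]
contact_force: [-0.7, -0.1, -1.2]
grip_width: 0.144
at [551.   92.7 182.6] yaw 2.8 w 0.144 t 9.0 -> tx,ty,tz [-0.0007 -0.      0.0026] twist 0.000
```

View pics/w3c.png

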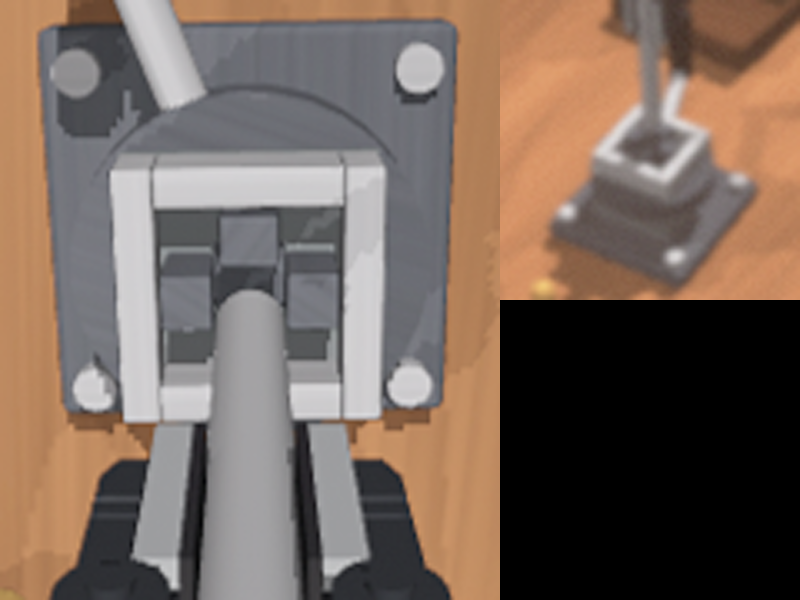

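```bash
python3 - <<'E'
from h import *
C=cam('wrist');f=lambda u,v:((u+.5)/3.3333-.5+200,(v+.5)/3.3333-.5+130)
for v in(165,417,208,383,292,296,301):print(v,onz(C,*f(249,v),75).round(1),onz(C,*f(249,v),70).round(1))
print('bar',onz(C,*f(251,326),92.2))
t=get_obs()['tcp_pos']
print('scene: tcp axis bottom',[((proj(cam('scene'),(x,y,z))-[230,170])*3.75).round(0) for x,y,z in((551,92.7,85),(551,90,75),(551.5,89.5,75))])
E
```

```text
165 [549.5 119.7  75. ] [549.5 118.6  70. ]
417 [552.3  61.3  75. ] [552.4  58.9  70. ]
208 [549.9 110.3  75. ] [550. 109.  70.]
383 [551.9  69.7  75. ] [552.   67.5  70. ]
292 [550.9  91.3  75. ] [550.9  89.6  70. ]
296 [550.9  90.4  75. ] [551.   88.7  70. ]
301 [551.   89.2  75. ] [551.   87.5  70. ]
bar [551.36734486  89.82719306  92.2       ]
scene: tcp axis bottom [array([152., 123.]), array([150., 136.]), array([150., 137.])]
```

Bar end over the bore: (551.4, 89.8) against a bore centre of (551.0, 90.2). Aligned, so lowering.

```bash

python3 -m jog '[{"tx":0,"ty":-0.0003,"tz":0.007,"twist":0},{"tx":0,"ty":-0.0003,"tz":0.012,"twist":0},{"tx":0,"ty":-0.0003,"tz":0.017,"twist":0},{"tx":0,"ty":-0.0003,"tz":0.022,"twist":0},{"tx":0,"ty":-0.0003,"tz":0.027,"twist":0},{"tx":0,"ty":-0.0003,"tz":0.032,"twist":0},{"tx":0,"ty":-0.0003,"tz":0.037,"twist":0},{"tx":0,"ty":-0.0003,"tz":0.042,"twist":0},{"tx":0,"ty":-0.0003,"tz":0.042,"twist":0},{"tx":0,"ty":-0.0003,"tz":0.042,"twist":0}]'
```

```text
time_s: 10.35
tcp_pos: [550.4, 92.7, 140.3]
orientation: [[-0.049, 0.999, -0.0], [0.999, 0.049, -0.0], [-0.0, -0.0, -1.0]]
contact_force: [0.5, -1.1, -2.1]
grip_width: 0.147
```

```bash

python3 -m jog '[{"tx":0,"ty":0,"tz":0.005,"twist":0},{"tx":0,"ty":0,"tz":0.01,"twist":0},{"tx":0,"ty":0,"tz":0.015,"twist":0},{"tx":0,"ty":0,"tz":0.019,"twist":0},{"tx":0,"ty":0,"tz":0.022,"twist":0},{"tx":0,"ty":0,"tz":0.024,"twist":0},{"tx":0,"ty":0,"tz":0.026,"twist":0},{"tx":0,"ty":0,"tz":0.027,"twist":0},{"tx":0,"ty":0,"tz":0.027,"twist":0},{"tx":0,"ty":0,"tz":0.027,"twist":0}]'
```

```text
time_s: 11.6
tcp_pos: [550.5, 92.7, 113.2]
orientation: [[-0.049, 0.999, -0.0], [0.999, 0.049, -0.0], [-0.0, -0.0, -1.0]]
contact_force: [0.4, -3.2, -2.6]
grip_width: 0.144
```

```bash

python3 -m jog '[{"tx":0,"ty":0,"tz":0.0007,"twist":0},{"tx":0,"ty":0,"tz":0.0014,"twist":0},{"tx":0,"ty":0,"tz":0.0014,"twist":0},{"tx":0,"ty":0,"tz":0.0014,"twist":0},{"tx":0,"ty":0,"tz":0.0014,"twist":0},{"tx":0,"ty":0,"tz":0.0014,"twist":0},{"tx":0,"ty":0,"tz":0.0014,"twist":0},{"tx":0,"ty":0,"tz":0.0014,"twist":0},{"tx":0,"ty":0,"tz":0.0014,"twist":0},{"tx":0,"ty":0,"tz":0.0014,"twist":0}]'
python3 -m jog '[{"tx":0,"ty":0,"tz":0,"twist":0},{"tx":0,"ty":0,"tz":0,"twist":0},{"tx":0,"ty":0,"tz":0,"twist":0},{"tx":0,"ty":0,"tz":0,"twist":0},{"tx":0,"ty":0,"tz":-0.02,"twist":0},{"tx":0,"ty":0,"tz":-0.04,"twist":0},{"tx":0,"ty":0,"tz":-0.06,"twist":0},{"tx":0,"ty":0,"tz":-0.08,"twist":0},{"tx":0,"ty":0,"tz":-0.085,"twist":0},{"tx":0,"ty":0,"tz":-0.085,"twist":0}]' 0.6
python3 - <<'E'
from h import *
C,im=snap('wrist','w4.png');S,im=snap('scene','s4.png')
go(551,90,200,2.8)
print(proj(C,(551,90,145)),proj(C,(506.3,186.6,100)))
a=cv2.resize(cv2.imread('pics/w4.png')[0:300,170:400],(460,600),interpolation=cv2.INTER_CUBIC)
b=cv2.resize(cv2.imread('pics/s4.png')[160:250,230:310],(320,360),interpolation=cv2.INTER_CUBIC)
c=np.zeros((600,800,3),np.uint8);c[:,:460]=a;c[:360,480:]=b;cv2.imwrite('pics/w4c.png',c)
E
```

```text
time_s: 12.85
tcp_pos: [550.7, 92.7, 112.2]
orientation: [[-0.049, 0.999, 0.001], [0.999, 0.049, 0.0], [-0.0, 0.001, -1.0]]
contact_force: [-1.1, -3.2, 6.7]
grip_width: 0.143
time_s: 14.1
tcp_pos: [550.5, 92.7, 196.6]
orientation: [[-0.049, 0.999, -0.0], [0.999, 0.049, 0.0], [0.0, -0.0, -1.0]]
contact_force: [0.0, -0.1, -0.5]
grip_width: 0.597
at [550.2  92.7 196. ] yaw 2.8 w 0.600 t 14.2 -> tx,ty,tz [-0.0027  0.0007 -0.004 ] twist 0.000
[275.06993454 250.81692278] [210.14673161  72.76567948]
```

View pics/w4c.png

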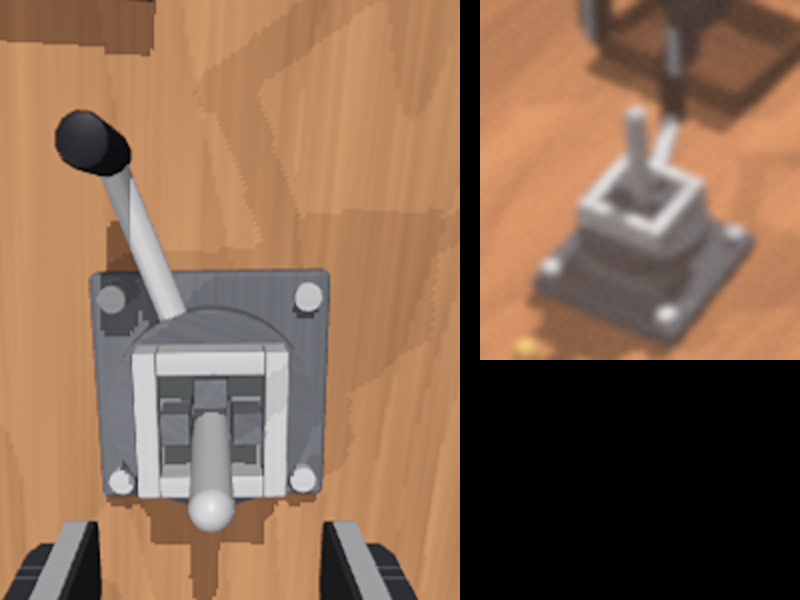

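The bar is seated: 6.7 N contact at the expected depth, and the tip is where predicted. The knob top is at wrist px (212,70). Next is the lever.

```bash
python3 - <<'E'
from h import *
C=cam('wrist');k=onz(C,212,70,100);print(k)
c=np.array([551,90.2]);a=np.arctan2(k[1]-c[1],k[0]-c[0]);print(np.degrees(a),np.hypot(*(k[:2]-c)))
go(c[0]+110*np.cos(a),c[1]+110*np.sin(a),85,np.degrees(a)-90)
E
```

```text
[507.1100287  188.11984089 100.        ]
114.14304256575946 107.30621985658509
at [550.2  92.7 196. ] yaw 2.8 w 0.600 t 14.2 -> tx,ty,tz [ 0.0999 -0.0392  0.1111] twist -0.372
```

```bash

python3 -m jog '[{"tx":0.033,"ty":-0.013,"tz":0,"twist":-0.124},{"tx":0.066,"ty":-0.026,"tz":0,"twist":-0.248},{"tx":0.0985,"ty":-0.039,"tz":0,"twist":-0.372},{"tx":0.0985,"ty":-0.039,"tz":0,"twist":-0.372},{"tx":0.0985,"ty":-0.039,"tz":0.03,"twist":-0.372},{"tx":0.0985,"ty":-0.039,"tz":0.06,"twist":-0.372},{"tx":0.0985,"ty":-0.039,"tz":0.09,"twist":-0.372},{"tx":0.0985,"ty":-0.039,"tz":0.11,"twist":-0.372},{"tx":0.0985,"ty":-0.039,"tz":0.11,"twist":-0.372},{"tx":0.0985,"ty":-0.039,"tz":0.11,"twist":-0.372}]'
python3 -m jog '[{"tx":0,"ty":0,"tz":0,"twist":0},{"tx":0,"ty":0,"tz":0,"twist":0},{"tx":0,"ty":0,"tz":0,"twist":0},{"tx":0,"ty":0,"tz":0,"twist":0},{"tx":0,"ty":0,"tz":0,"twist":0},{"tx":0,"ty":0,"tz":0,"twist":0},{"tx":0,"ty":0,"tz":0,"twist":0},{"tx":0,"ty":0,"tz":0,"twist":0},{"tx":0,"ty":0,"tz":0,"twist":0},{"tx":0,"ty":0,"tz":0,"twist":0}]' 0.1 20
python3 - <<'E'
from h import *
o=get_obs();p=np.array(o['tcp_pos'][:2]);c=np.array([551,90.2]);R=np.array(o['orientation'])
print(p,o['grip_width'],o['contact_force'])
r=np.hypot(*(p-c));a0=np.degrees(np.arctan2(*(p-c)[::-1]));print('r',r,'a0',a0)
for i in range(1,10):
    a=a0+(62-a0)*i/9;q=c+r*np.array([np.cos(np.radians(a)),np.sin(np.radians(a))])
    d=R.T@np.array([*(q-p),0])/1000;print(i,round(a,1),d[:2].round(4),round(np.radians(a0-a),3))
E
```

```text
time_s: 15.45
tcp_pos: [507.2, 189.0, 87.5]
orientation: [[-0.408, 0.913, 0.0], [0.913, 0.408, 0.0], [-0.0, 0.001, -1.0]]
contact_force: [-0.1, 0.1, 0.8]
grip_width: 0.602
time_s: 16.7
tcp_pos: [507.1, 189.3, 87.6]
orientation: [[-0.409, 0.913, 0.001], [0.913, 0.409, 0.0], [-0.0, 0.001, -1.0]]
contact_force: [-1.9, -1.3, 6.0]
grip_width: 0.201
[507.11358438 189.30709408] 0.20068378677280313 [-1.8862804  -1.3314208   6.03254774]
r 108.38926871524738 a0 113.88462994655669
1 108.1 [-0.0006  0.0109] 0.101
2 102.4 [-0.0023  0.0217] 0.201
3 96.6 [-0.005   0.0322] 0.302
4 90.8 [-0.0088  0.0424] 0.402
5 85.1 [-0.0136  0.0522] 0.503
6 79.3 [-0.0194  0.0615] 0.604
7 73.5 [-0.0261  0.0701] 0.704
8 67.8 [-0.0336  0.078 ] 0.805
9 62.0 [-0.0418  0.0851] 0.906
```

```bash

python3 -m jog '[{"tx":-0.0006,"ty":0.0109,"tz":0,"twist":0.1},{"tx":-0.0023,"ty":0.0217,"tz":0,"twist":0.2},{"tx":-0.005,"ty":0.0322,"tz":0,"twist":0.3},{"tx":-0.0088,"ty":0.0424,"tz":0,"twist":0.4},{"tx":-0.0136,"ty":0.0522,"tz":0,"twist":0.5},{"tx":-0.0194,"ty":0.0615,"tz":0,"twist":0.6},{"tx":-0.0261,"ty":0.0701,"tz":0,"twist":0.7},{"tx":-0.0261,"ty":0.0701,"tz":0,"twist":0.7},{"tx":-0.0261,"ty":0.0701,"tz":0,"twist":0.7},{"tx":-0.0261,"ty":0.0701,"tz":0,"twist":0.7}]'
python3 - <<'E'
from h import *
o=get_obs();p=np.array(o['tcp_pos'][:2]);c=np.array([551,90.2]);R=np.array(o['orientation'])
print(p,o['grip_width'],o['contact_force'])
r=np.hypot(*(p-c));a0=np.degrees(np.arctan2(*(p-c)[::-1]));print('r',r,'a0',a0)
for a in(70,66,64,62,61,60):
    q=c+108.4*np.array([np.cos(np.radians(a)),np.sin(np.radians(a))])
    d=R.T@np.array([*(q-p),0])/1000;print(round(a,1),d[:2].round(4),round(np.radians(a0-a),3))
E
```

```text
time_s: 17.95
tcp_pos: [582.1, 194.1, 87.6]
orientation: [[0.275, 0.961, 0.002], [0.961, -0.275, 0.0], [0.001, 0.002, -1.0]]
contact_force: [2.6, -1.2, 5.8]
grip_width: 0.202
[582.10548768 194.06551232] 0.2015992879441854 [ 2.55615985 -1.23663913  5.78822317]
r 108.42322635730703 a0 73.32817238760553
70 [-0.0003  0.0063] 0.058
66 [-0.0011  0.0138] 0.128
64 [-0.0017  0.0176] 0.163
62 [-0.0024  0.0213] 0.198
61 [-0.0028  0.0231] 0.215
60 [-0.0032  0.025 ] 0.233
```

```bash

python3 -m jog '[{"tx":-0.0003,"ty":0.0063,"tz":0,"twist":0.058},{"tx":-0.0007,"ty":0.01,"tz":0,"twist":0.093},{"tx":-0.0011,"ty":0.0138,"tz":0,"twist":0.128},{"tx":-0.0017,"ty":0.0176,"tz":0,"twist":0.163},{"tx":-0.0024,"ty":0.0213,"tz":0,"twist":0.19},{"tx":-0.0024,"ty":0.0213,"tz":0,"twist":0.19},{"tx":-0.0024,"ty":0.0213,"tz":0,"twist":0.19},{"tx":-0.0024,"ty":0.0213,"tz":0,"twist":0.19},{"tx":-0.0024,"ty":0.0213,"tz":0,"twist":0.19},{"tx":-0.0024,"ty":0.0213,"tz":0,"twist":0.19}]'
python3 - <<'E'
from h import *
o=get_obs();p=np.array(o['tcp_pos'][:2]);c=np.array([551,90.2])
print(p,o['contact_force'],np.degrees(np.arctan2(*(p-c)[::-1])))
E
```

```text
time_s: 19.2
tcp_pos: [598.4, 187.5, 87.3]
orientation: [[0.45, 0.893, -0.005], [0.893, -0.45, 0.003], [0.001, -0.005, -1.0]]
contact_force: [-22.0, 10.3, 19.6]
grip_width: 0.205
[598.43145603 187.48962245] [-21.97670115  10.33630568  19.62329556] 64.00945070958127
```

Stopped at 64.0° with a 24 N reaction, which is the end stop (0.87 rad travelled). Releasing and lifting, then on to the ferrules.

```bash

python3 -m jog '[{"tx":0,"ty":0,"tz":0,"twist":0},{"tx":0,"ty":0,"tz":0,"twist":0},{"tx":0,"ty":0,"tz":0,"twist":0},{"tx":0,"ty":0,"tz":-0.03,"twist":0},{"tx":0,"ty":0,"tz":-0.06,"twist":0},{"tx":0,"ty":0,"tz":-0.1,"twist":0},{"tx":0,"ty":0,"tz":-0.14,"twist":0},{"tx":0,"ty":0,"tz":-0.16,"twist":0},{"tx":0,"ty":0,"tz":-0.16,"twist":0},{"tx":0,"ty":0,"tz":-0.16,"twist":0}]' 0.6
python3 - <<'E'
from h import *
go(478,-120,247,0)
E
```

```text
time_s: 20.45
tcp_pos: [601.0, 185.7, 245.8]
orientation: [[0.452, 0.892, -0.001], [0.892, -0.452, -0.0], [-0.001, -0.001, -1.0]]
contact_force: [0.6, 1.2, -0.4]
grip_width: 0.606
at [601.  185.7 245.8] yaw -26.9 w 0.606 t 20.4 -> tx,ty,tz [-0.3283  0.0285 -0.0009] twist -0.469
```

```bash

python3 -m jog '[{"tx":-0.047,"ty":0.004,"tz":0,"twist":-0.067},{"tx":-0.094,"ty":0.008,"tz":0,"twist":-0.134},{"tx":-0.141,"ty":0.012,"tz":0,"twist":-0.2},{"tx":-0.188,"ty":0.016,"tz":0,"twist":-0.268},{"tx":-0.235,"ty":0.02,"tz":0,"twist":-0.335},{"tx":-0.282,"ty":0.024,"tz":0,"twist":-0.4},{"tx":-0.328,"ty":0.0285,"tz":0,"twist":-0.469},{"tx":-0.328,"ty":0.0285,"tz":0,"twist":-0.469},{"tx":-0.328,"ty":0.0285,"tz":0,"twist":-0.469},{"tx":-0.328,"ty":0.0285,"tz":0,"twist":-0.469}]'
cat > fer.py <<'E'
from h import *
def ferr(im,C,z=18):
    h=cv2.cvtColor(im,cv2.COLOR_RGB2HSV);m=cv2.inRange(h,(18,90,140),(32,255,255))
    m=cv2.morphologyEx(m,cv2.MORPH_OPEN,np.ones((2,2)))
    cs,hi=cv2.findContours(m,cv2.RETR_CCOMP,cv2.CHAIN_APPROX_NONE)
    for i,c in enumerate(cs):
        if hi[0][i][3]<0 and cv2.contourArea(c)>150:
            (u,v),r=cv2.minEnclosingCircle(c);k=hi[0][i][2];hole=None
            if k>=0: M=cv2.moments(cs[k]);hole=(M['m10']/max(M['m00'],1),M['m01']/max(M['m00'],1),M['m00'])
            print('outer %.1f %.1f r%.1f area %.0f'%(u,v,r,cv2.contourArea(c)),'hole',np.round(hole,1) if hole else None,'world hole@18',onz(C,*hole[:2],z).round(1) if hole else None,'outer@',onz(C,u,v,z).round(1))
E
python3 - <<'E'
from fer import *
C,im=snap('wrist','w5.png');go(478,-120,247,0);ferr(im,C)
E
```

```text
time_s: 21.7
tcp_pos: [478.5, -118.8, 246.5]
orientation: [[-0.001, 1.0, -0.001], [1.0, 0.001, 0.0], [0.0, -0.001, -1.0]]
contact_force: [0.6, -0.5, -0.6]
grip_width: 0.598
at [ 478.6 -118.8  246.6] yaw 0.1 w 0.603 t 21.8 -> tx,ty,tz [-0.0012 -0.0006 -0.0004] twist 0.001
outer 280.8 248.1 r13.4 area 458 hole [280.9 248.7 103. ] world hole@18 [ 485.6 -199.3   18. ] outer@ [ 485.5 -198.7   18. ]
outer 276.4 195.9 r13.3 area 486 hole [277.  196.  152.5] world hole@18 [ 480.9 -136.7   18. ] outer@ [ 480.3 -136.7   18. ]
outer 437.0 185.5 r32.9 area 706 hole None world hole@18 None outer@ [ 653.8 -124.7   18. ]
outer 274.1 114.6 r14.0 area 547 hole [274.1 114.6  72. ] world hole@18 [477.7 -51.3  18. ] outer@ [477.7 -51.3  18. ]
```

View pics/w5.png

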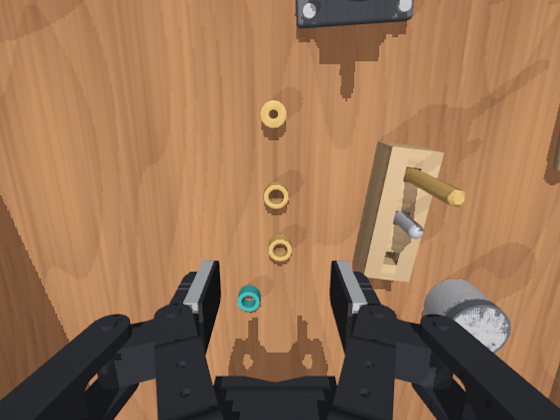

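View shows the tight ferrule at (274,115) with its small bore, free ones at (277,196) and (281,249), the turquoise look-alike at (249,299), and the bars still in the stand. Picking the middle free ferrule.

```bash

python3 -m jog '[{"tx":-0.009,"ty":0.001,"tz":0.04,"twist":0},{"tx":-0.018,"ty":0.002,"tz":0.08,"twist":0},{"tx":-0.018,"ty":0.002,"tz":0.12,"twist":0},{"tx":-0.018,"ty":0.002,"tz":0.16,"twist":0},{"tx":-0.018,"ty":0.002,"tz":0.19,"twist":0},{"tx":-0.018,"ty":0.002,"tz":0.21,"twist":0},{"tx":-0.018,"ty":0.002,"tz":0.222,"twist":0},{"tx":-0.018,"ty":0.002,"tz":0.222,"twist":0},{"tx":-0.018,"ty":0.002,"tz":0.222,"twist":0},{"tx":-0.018,"ty":0.002,"tz":0.222,"twist":0}]'
python3 -m jog '[{"tx":0,"ty":0,"tz":0,"twist":0},{"tx":0,"ty":0,"tz":0,"twist":0},{"tx":0,"ty":0,"tz":0,"twist":0},{"tx":0,"ty":0,"tz":0,"twist":0},{"tx":0,"ty":0,"tz":0,"twist":0},{"tx":0,"ty":0,"tz":0,"twist":0},{"tx":0,"ty":0,"tz":0,"twist":0},{"tx":0,"ty":0,"tz":0,"twist":0},{"tx":0,"ty":0,"tz":0,"twist":0},{"tx":0,"ty":0,"tz":0,"twist":0}]' 0.1 30
python3 -m jog '[{"tx":0,"ty":0,"tz":-0.02,"twist":0},{"tx":0,"ty":0,"tz":-0.05,"twist":0},{"tx":0,"ty":0,"tz":-0.08,"twist":0},{"tx":0,"ty":0,"tz":-0.11,"twist":0},{"tx":0,"ty":0,"tz":-0.14,"twist":0},{"tx":0,"ty":0,"tz":-0.17,"twist":0},{"tx":0,"ty":0,"tz":-0.196,"twist":0},{"tx":0,"ty":0,"tz":-0.196,"twist":0},{"tx":0,"ty":0,"tz":-0.196,"twist":0},{"tx":0,"ty":0,"tz":-0.196,"twist":0}]'
python3 - <<'E'
from fer import *
go(551,60,220,2.8);C,im=snap('wrist','w6.png');ferr(im,C)
E
```

```text
time_s: 23.0
tcp_pos: [480.9, -137.8, 25.6]
orientation: [[-0.0, 1.0, 0.001], [1.0, 0.0, -0.0], [-0.0, 0.001, -1.0]]
contact_force: [0.5, 0.4, -0.4]
grip_width: 0.597
time_s: 24.25
tcp_pos: [480.8, -137.7, 25.3]
orientation: [[-0.0, 1.0, 0.001], [1.0, 0.0, -0.0], [-0.0, 0.001, -1.0]]
contact_force: [1.0, 1.1, 5.4]
grip_width: 0.315
time_s: 25.5
tcp_pos: [479.9, -137.5, 219.9]
orientation: [[0.0, 1.0, -0.002], [1.0, -0.0, 0.0], [0.0, -0.002, -1.0]]
contact_force: [0.3, -0.2, -1.2]
grip_width: 0.316
at [ 479.9 -137.5  219.9] yaw -0.0 w 0.316 t 25.5 -> tx,ty,tz [ 1.975e-01  7.110e-02 -1.000e-04] twist -0.049
outer 277.0 269.5 r41.7 area 3400 hole [275.6 277.8 514.5] world hole@18 [ 480.6 -240.8   18. ] outer@ [ 482.1 -230.7   18. ]
outer 455.5 169.0 r39.1 area 901 hole None world hole@18 None outer@ [ 657.5 -120.6   18. ]
outer 272.3 94.4 r15.6 area 674 hole [272.6  94.7  89. ] world hole@18 [477.7 -51.5  18. ] outer@ [477.4 -51.3  18. ]
```

```bash

python3 -m jog '[{"tx":0.045,"ty":0.014,"tz":0,"twist":-0.01},{"tx":0.09,"ty":0.028,"tz":0,"twist":-0.02},{"tx":0.135,"ty":0.042,"tz":0,"twist":-0.03},{"tx":0.18,"ty":0.056,"tz":0,"twist":-0.04},{"tx":0.2268,"ty":0.0711,"tz":0,"twist":-0.049},{"tx":0.2268,"ty":0.0711,"tz":0,"twist":-0.049},{"tx":0.2268,"ty":0.0711,"tz":0.02,"twist":-0.049},{"tx":0.2268,"ty":0.0711,"tz":0.04,"twist":-0.049},{"tx":0.2268,"ty":0.0711,"tz":0.04,"twist":-0.049},{"tx":0.2268,"ty":0.0711,"tz":0.04,"twist":-0.049}]'
python3 - <<'E'
from fer import *
go(551,89.3,165,2.8);C,im=snap('wrist','w7.png');S,_=snap('scene','s7.png')
a=cv2.resize(cv2.imread('pics/w7.png')[120:330,190:360],(486,600),interpolation=cv2.INTER_CUBIC)
b=cv2.resize(cv2.imread('pics/s7.png')[150:240,230:310],(300,338),interpolation=cv2.INTER_CUBIC)
c=np.zeros((600,800,3),np.uint8);c[:,:486]=a;c[:338,500:]=b;cv2.imwrite('pics/w7c.png',c)
E
```

```text
time_s: 26.8
tcp_pos: [551.6, 88.8, 181.6]
orientation: [[-0.049, 0.999, 0.0], [0.999, 0.049, 0.0], [-0.0, 0.0, -1.0]]
contact_force: [0.1, -0.5, 0.7]
grip_width: 0.315
at [551.6  88.8 181.6] yaw 2.8 w 0.315 t 26.8 -> tx,ty,tz [ 0.0005 -0.0006  0.0166] twist -0.000
```

View pics/w7c.png

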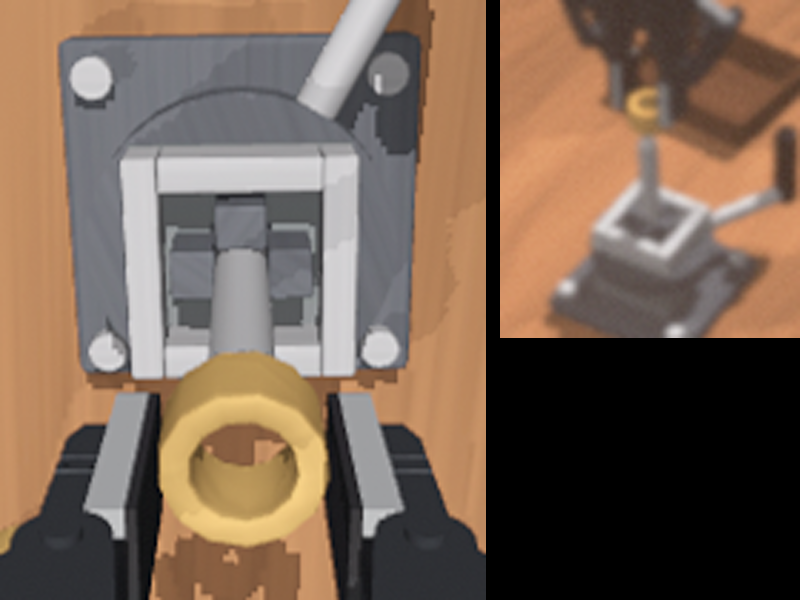

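The jaws now touch the bar and the lever is swung to closed. The ferrule ring is at crop (245,463) and the bar runs under it.

```bash
python3 - <<'E'
from h import *
C=cam('wrist');f=lambda u,v:((u+.5)/2.857-.5+190,(v+.5)/2.857-.5+120)
for z in(174.3,):print(onz(C,*f(245,463),z),onz(C,*f(245,385),z),onz(C,*f(245,545),z),onz(C,*f(160,463),z),onz(C,*f(328,463),z))
for v,z in((148,75),(376,75)):print(onz(C,*f(240,v),z))
print(onz(C,*f(242,330),75+0))
E
```

```text
[552.2184799   91.34070037 174.3       ] [551.55684556 104.60286531 174.3       ] [552.95461609  76.58517918 174.3       ] [539.01620759  90.696047   174.3       ] [565.11213897  91.97028447 174.3       ]
[549.75445178 121.55463319  75.        ]
[552.69487196  60.6910847   75.        ]
[552.58444856  73.75151953  75.        ]
```

```bash

python3 -m jog '[{"tx":-0.0003,"ty":-0.0008,"tz":0.004,"twist":0},{"tx":-0.0003,"ty":-0.0008,"tz":0.008,"twist":0},{"tx":-0.0003,"ty":-0.0008,"tz":0.012,"twist":0},{"tx":-0.0003,"ty":-0.0008,"tz":0.016,"twist":0},{"tx":-0.0003,"ty":-0.0008,"tz":0.02,"twist":0},{"tx":-0.0003,"ty":-0.0008,"tz":0.024,"twist":0},{"tx":-0.0003,"ty":-0.0008,"tz":0.028,"twist":0},{"tx":-0.0003,"ty":-0.0008,"tz":0.03,"twist":0},{"tx":-0.0003,"ty":-0.0008,"tz":0.03,"twist":0},{"tx":-0.0003,"ty":-0.0008,"tz":0.03,"twist":0}]'
```

```text
time_s: 28.15
tcp_pos: [550.7, 88.8, 151.0]
orientation: [[-0.049, 0.999, 0.0], [0.999, 0.049, 0.0], [0.0, 0.0, -1.0]]
contact_force: [0.6, -0.3, -0.8]
grip_width: 0.316
```

```bash

python3 -m jog '[{"tx":0,"ty":0,"tz":0.008,"twist":0},{"tx":0,"ty":0,"tz":0.016,"twist":0},{"tx":0,"ty":0,"tz":0.024,"twist":0},{"tx":0,"ty":0,"tz":0.03,"twist":0},{"tx":0,"ty":0,"tz":0.036,"twist":0},{"tx":0,"ty":0,"tz":0.042,"twist":0},{"tx":0,"ty":0,"tz":0.046,"twist":0},{"tx":0,"ty":0,"tz":0.048,"twist":0},{"tx":0,"ty":0,"tz":0.048,"twist":0},{"tx":0,"ty":0,"tz":0.048,"twist":0}]'
python3 -m jog '[{"tx":0,"ty":0,"tz":0,"twist":0},{"tx":0,"ty":0,"tz":0,"twist":0},{"tx":0,"ty":0,"tz":0,"twist":0},{"tx":0,"ty":0,"tz":0,"twist":0},{"tx":0,"ty":0,"tz":-0.025,"twist":0},{"tx":0,"ty":0,"tz":-0.05,"twist":0},{"tx":0,"ty":0,"tz":-0.075,"twist":0},{"tx":0,"ty":0,"tz":-0.1,"twist":0},{"tx":0,"ty":0,"tz":-0.12,"twist":0},{"tx":0,"ty":0,"tz":-0.12,"twist":0}]' 0.6
python3 - <<'E'
from fer import *
go(484.5,-200,150,0);C,im=snap('wrist','w8.png');ferr(im,C,93)
E
```

```text
time_s: 29.4
tcp_pos: [550.8, 88.9, 103.1]
orientation: [[-0.049, 0.999, 0.0], [0.999, 0.049, 0.0], [0.0, 0.0, -1.0]]
contact_force: [-0.3, 0.2, -0.2]
grip_width: 0.319
time_s: 30.65
tcp_pos: [551.5, 89.0, 224.1]
orientation: [[-0.049, 0.999, 0.002], [0.999, 0.049, 0.0], [0.0, 0.002, -1.0]]
contact_force: [0.8, 1.1, -0.2]
grip_width: 0.6
at [551.5  89.  224.1] yaw 2.8 w 0.600 t 30.6 -> tx,ty,tz [-0.2854 -0.0812  0.0738] twist 0.049
outer 273.7 203.2 r18.1 area 453 hole None world hole@18 None outer@ [551.   91.4  93. ]
```

```bash

python3 -m jog '[{"tx":-0.047,"ty":-0.0135,"tz":0,"twist":0.01},{"tx":-0.094,"ty":-0.027,"tz":0,"twist":0.02},{"tx":-0.141,"ty":-0.04,"tz":0,"twist":0.03},{"tx":-0.188,"ty":-0.054,"tz":0,"twist":0.04},{"tx":-0.235,"ty":-0.067,"tz":0,"twist":0.049},{"tx":-0.275,"ty":-0.0812,"tz":0,"twist":0.049},{"tx":-0.2754,"ty":-0.0812,"tz":0,"twist":0.049},{"tx":-0.2754,"ty":-0.0812,"tz":0,"twist":0.049},{"tx":-0.2754,"ty":-0.0812,"tz":0,"twist":0.049},{"tx":-0.2754,"ty":-0.0812,"tz":0,"twist":0.049}]'
python3 - <<'E'
from fer import *
C,im=snap('wrist','w9.png');ferr(im,C);go(485.0,-199.8,24.5,0)
E
```

```text
time_s: 31.95
tcp_pos: [483.3, -189.4, 222.8]
orientation: [[-0.001, 1.0, -0.0], [1.0, 0.001, 0.0], [0.0, -0.0, -1.0]]
contact_force: [-0.3, 0.2, 0.7]
grip_width: 0.597
outer 389.5 301.5 r19.1 area 398 hole None world hole@18 None outer@ [ 613.3 -324.1   18. ]
outer 276.5 195.7 r14.4 area 557 hole [276.7 195.6 171. ] world hole@18 [ 485.4 -200.6   18. ] outer@ [ 485.2 -200.7   18. ]
outer 461.5 95.5 r38.6 area 721 hole None world hole@18 None outer@ [ 657.1 -103.8   18. ]
outer 268.5 32.6 r17.0 area 776 hole [268.4  32.7 104. ] world hole@18 [477.5 -51.7  18. ] outer@ [477.6 -51.6  18. ]
at [ 483.3 -189.5  222.8] yaw 0.1 w 0.600 t 32.0 -> tx,ty,tz [-0.0103  0.0017  0.1983] twist 0.001
```

```bash

python3 -m jog '[{"tx":-0.0112,"ty":0.0015,"tz":0.04,"twist":0},{"tx":-0.0112,"ty":0.0015,"tz":0.08,"twist":0},{"tx":-0.0112,"ty":0.0015,"tz":0.12,"twist":0},{"tx":-0.0112,"ty":0.0015,"tz":0.15,"twist":0},{"tx":-0.0112,"ty":0.0015,"tz":0.18,"twist":0},{"tx":-0.0112,"ty":0.0015,"tz":0.193,"twist":0},{"tx":-0.0112,"ty":0.0015,"tz":0.198,"twist":0},{"tx":-0.0112,"ty":0.0015,"tz":0.198,"twist":0},{"tx":-0.0112,"ty":0.0015,"tz":0.198,"twist":0},{"tx":-0.0112,"ty":0.0015,"tz":0.198,"twist":0}]'
python3 -m jog '[{"tx":0,"ty":0,"tz":0,"twist":0},{"tx":0,"ty":0,"tz":0,"twist":0},{"tx":0,"ty":0,"tz":0,"twist":0},{"tx":0,"ty":0,"tz":0,"twist":0},{"tx":0,"ty":0,"tz":0,"twist":0},{"tx":0,"ty":0,"tz":0,"twist":0},{"tx":0,"ty":0,"tz":0,"twist":0},{"tx":0,"ty":0,"tz":0,"twist":0},{"tx":0,"ty":0,"tz":0,"twist":0},{"tx":0,"ty":0,"tz":0,"twist":0}]' 0.1 30
python3 -m jog '[{"tx":0,"ty":0,"tz":-0.02,"twist":0},{"tx":0,"ty":0,"tz":-0.05,"twist":0},{"tx":0,"ty":0,"tz":-0.08,"twist":0},{"tx":0,"ty":0,"tz":-0.11,"twist":0},{"tx":0,"ty":0,"tz":-0.14,"twist":0},{"tx":0,"ty":0,"tz":-0.17,"twist":0},{"tx":0,"ty":0,"tz":-0.196,"twist":0},{"tx":0,"ty":0,"tz":-0.196,"twist":0},{"tx":0,"ty":0,"tz":-0.196,"twist":0},{"tx":0,"ty":0,"tz":-0.196,"twist":0}]'
python3 - <<'E'
from fer import *
go(551,88.9,220,2.8);C,im=snap('wrist','w10.png');ferr(im,C)
E
```

```text
time_s: 33.25
tcp_pos: [485.0, -201.6, 25.5]
orientation: [[0.0, 1.0, 0.001], [1.0, -0.0, -0.0], [-0.0, 0.001, -1.0]]
contact_force: [-0.4, 0.3, -0.4]
grip_width: 0.596
time_s: 34.5
tcp_pos: [484.9, -201.5, 25.1]
orientation: [[-0.0, 1.0, 0.001], [1.0, 0.0, -0.0], [-0.0, 0.001, -1.0]]
contact_force: [0.5, 0.2, 5.8]
grip_width: 0.318
time_s: 35.75
tcp_pos: [484.1, -201.2, 219.8]
orientation: [[-0.0, 1.0, -0.002], [1.0, 0.0, 0.001], [0.001, -0.002, -1.0]]
contact_force: [0.2, -0.5, -0.5]
grip_width: 0.318
at [ 484.1 -201.2  219.8] yaw 0.0 w 0.318 t 35.8 -> tx,ty,tz [ 2.901e-01  6.690e-02 -1.000e-04] twist -0.049
outer 379.0 302.5 r27.2 area 1271 hole None world hole@18 None outer@ [ 600.5 -335.2   18. ]
outer 275.6 278.4 r34.0 area 3074 hole [275.2 278.8 515. ] world hole@18 [ 484.4 -305.6   18. ] outer@ [ 484.8 -305.1   18. ]
outer 465.5 76.5 r40.6 area 655 hole [484.5  69.5   7. ] world hole@18 [672.9 -93.6  18. ] outer@ [656.8 -99.5  18. ]
outer 268.0 16.7 r17.8 area 818 hole [267.5  17.1 109. ] world hole@18 [477.5 -51.7  18. ] outer@ [477.9 -51.4  18. ]
```

```bash

python3 -m jog '[{"tx":0.05,"ty":0.011,"tz":0,"twist":-0.01},{"tx":0.1,"ty":0.022,"tz":0,"twist":-0.02},{"tx":0.15,"ty":0.034,"tz":0,"twist":-0.03},{"tx":0.2,"ty":0.045,"tz":0,"twist":-0.04},{"tx":0.25,"ty":0.057,"tz":0,"twist":-0.049},{"tx":0.29,"ty":0.0667,"tz":0,"twist":-0.049},{"tx":0.29,"ty":0.0667,"tz":0,"twist":-0.049},{"tx":0.29,"ty":0.0667,"tz":0.015,"twist":-0.049},{"tx":0.29,"ty":0.0667,"tz":0.03,"twist":-0.049},{"tx":0.29,"ty":0.0667,"tz":0.03,"twist":-0.049}]'
python3 - <<'E'
from fer import *
go(550.8,88.9,152,2.8)
E
```

```text
time_s: 37.05
tcp_pos: [550.2, 87.6, 189.1]
orientation: [[-0.048, 0.999, -0.003], [0.999, 0.048, -0.001], [-0.0, -0.003, -1.0]]
contact_force: [-0.9, 0.5, -0.1]
grip_width: 0.319
at [550.2  87.6 189.1] yaw 2.7 w 0.319 t 37.0 -> tx,ty,tz [0.0012 0.0008 0.0371] twist -0.001
```

```bash

python3 -m jog '[{"tx":0.001,"ty":0.0004,"tz":0.0,"twist":0},{"tx":0.001,"ty":0.0004,"tz":0.007,"twist":0},{"tx":0.001,"ty":0.0004,"tz":0.012,"twist":0},{"tx":0.001,"ty":0.0004,"tz":0.017,"twist":0},{"tx":0.001,"ty":0.0004,"tz":0.022,"twist":0},{"tx":0.001,"ty":0.0004,"tz":0.027,"twist":0},{"tx":0.001,"ty":0.0004,"tz":0.032,"twist":0},{"tx":0.001,"ty":0.0004,"tz":0.037,"twist":0},{"tx":0.001,"ty":0.0004,"tz":0.037,"twist":0},{"tx":0.001,"ty":0.0004,"tz":0.037,"twist":0}]'
```

```text
time_s: 38.3
tcp_pos: [551.6, 89.6, 153.9]
orientation: [[-0.049, 0.999, -0.0], [0.999, 0.049, -0.0], [-0.0, -0.0, -1.0]]
contact_force: [-0.8, -0.9, -1.1]
grip_width: 0.32
```

```bash

python3 -m jog '[{"tx":-0.0005,"ty":-0.0006,"tz":0.006,"twist":0},{"tx":-0.0005,"ty":-0.0006,"tz":0.012,"twist":0},{"tx":-0.0005,"ty":-0.0006,"tz":0.018,"twist":0},{"tx":-0.0005,"ty":-0.0006,"tz":0.023,"twist":0},{"tx":-0.0005,"ty":-0.0006,"tz":0.027,"twist":0},{"tx":-0.0005,"ty":-0.0006,"tz":0.03,"twist":0},{"tx":-0.0005,"ty":-0.0006,"tz":0.032,"twist":0},{"tx":-0.0005,"ty":-0.0006,"tz":0.033,"twist":0},{"tx":-0.0005,"ty":-0.0006,"tz":0.033,"twist":0},{"tx":-0.0005,"ty":-0.0006,"tz":0.033,"twist":0}]'
python3 -m jog '[{"tx":0,"ty":0,"tz":0,"twist":0},{"tx":0,"ty":0,"tz":0,"twist":0},{"tx":0,"ty":0,"tz":0,"twist":0},{"tx":0,"ty":0,"tz":0,"twist":0},{"tx":0,"ty":0,"tz":-0.025,"twist":0},{"tx":0,"ty":0,"tz":-0.05,"twist":0},{"tx":0,"ty":0,"tz":-0.075,"twist":0},{"tx":0,"ty":0,"tz":-0.1,"twist":0},{"tx":0,"ty":0,"tz":-0.102,"twist":0},{"tx":0,"ty":0,"tz":-0.102,"twist":0}]' 0.6
python3 - <<'E'
from fer import *
go(477.5,-51.6,220,0);C,im=snap('wrist','w11.png');ferr(im,C,111)
cv2.imwrite('pics/w11c.png',cv2.resize(cv2.imread('pics/w11.png')[0:330,130:420],(527,600)))
E
```

```text
time_s: 39.55
tcp_pos: [551.1, 89.1, 121.0]
orientation: [[-0.049, 0.999, 0.0], [0.999, 0.049, -0.0], [-0.0, 0.0, -1.0]]
contact_force: [-0.3, 0.2, 0.3]
grip_width: 0.315
time_s: 40.8
tcp_pos: [550.9, 89.1, 222.3]
orientation: [[-0.049, 0.999, -0.001], [0.999, 0.049, -0.0], [-0.0, -0.001, -1.0]]
contact_force: [-0.4, 0.7, -0.6]
grip_width: 0.6
at [550.9  89.1 222.3] yaw 2.8 w 0.600 t 40.8 -> tx,ty,tz [-0.1369 -0.0802  0.0023] twist 0.049
outer 275.5 207.9 r21.6 area 694 hole None world hole@18 None outer@ [551.3  93.6 111. ]
```

View pics/w11c.png

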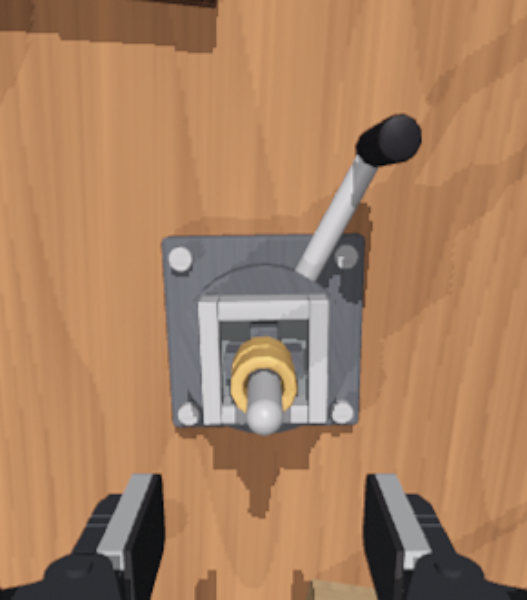

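Both free ferrules are stacked level on the nose, and the knob shows at crop (400,137). Next is the tight ferrule.

```bash

python3 -c "
from h import *
k=onz(cam('wrist'),400/1.818+130,137/1.818,100);print(k,np.degrees(np.arctan2(k[1]-90.2,k[0]-551)))"
python3 -m jog '[{"tx":-0.034,"ty":-0.02,"tz":0,"twist":0.012},{"tx":-0.068,"ty":-0.04,"tz":0,"twist":0.024},{"tx":-0.102,"ty":-0.06,"tz":0,"twist":0.036},{"tx":-0.125,"ty":-0.0802,"tz":0,"twist":0.049},{"tx":-0.125,"ty":-0.0802,"tz":0,"twist":0.049},{"tx":-0.125,"ty":-0.0802,"tz":0,"twist":0.049},{"tx":-0.125,"ty":-0.0802,"tz":0,"twist":0.049},{"tx":-0.125,"ty":-0.0802,"tz":0,"twist":0.049},{"tx":-0.125,"ty":-0.0802,"tz":0,"twist":0.049},{"tx":-0.125,"ty":-0.0802,"tz":0,"twist":0.049}]'
python3 - <<'E'
from fer import *
C,im=snap('wrist','w12.png');ferr(im,C);go(477.5,-51.6,25,0)
E
```

```text
[597.46567732 187.84423624 100.        ] 64.5517611943603
time_s: 42.1
tcp_pos: [477.1, -39.6, 222.9]
orientation: [[-0.0, 1.0, -0.0], [1.0, 0.0, 0.0], [0.0, -0.0, -1.0]]
contact_force: [-0.7, -0.4, 0.0]
grip_width: 0.6
outer 435.0 285.5 r41.6 area 1064 hole [419. 271.   2.] world hole@18 [ 635.2 -136.1   18. ] outer@ [ 655.3 -154.    18. ]
outer 275.1 194.3 r14.2 area 558 hole [275.2 194.6  49.5] world hole@18 [477.7 -49.8  18. ] outer@ [477.6 -49.5  18. ]
outer 385.8 20.4 r26.0 area 651 hole [371.   13.5   4. ] world hole@18 [560.9 113.3  18. ] outer@ [574.3 108.   18. ]
at [477.1 -39.6 222.9] yaw 0.0 w 0.600 t 42.1 -> tx,ty,tz [-0.012   0.0004  0.1979] twist 0.000
```

```bash

python3 -m jog '[{"tx":-0.0108,"ty":0.0003,"tz":0.04,"twist":0},{"tx":-0.0108,"ty":0.0003,"tz":0.08,"twist":0},{"tx":-0.0108,"ty":0.0003,"tz":0.12,"twist":0},{"tx":-0.0108,"ty":0.0003,"tz":0.15,"twist":0},{"tx":-0.0108,"ty":0.0003,"tz":0.18,"twist":0},{"tx":-0.0108,"ty":0.0003,"tz":0.193,"twist":0},{"tx":-0.0108,"ty":0.0003,"tz":0.198,"twist":0},{"tx":-0.0108,"ty":0.0003,"tz":0.198,"twist":0},{"tx":-0.0108,"ty":0.0003,"tz":0.198,"twist":0},{"tx":-0.0108,"ty":0.0003,"tz":0.198,"twist":0}]'
python3 -m jog '[{"tx":0,"ty":0,"tz":0,"twist":0},{"tx":0,"ty":0,"tz":0,"twist":0},{"tx":0,"ty":0,"tz":0,"twist":0},{"tx":0,"ty":0,"tz":0,"twist":0},{"tx":0,"ty":0,"tz":0,"twist":0},{"tx":0,"ty":0,"tz":0,"twist":0},{"tx":0,"ty":0,"tz":0,"twist":0},{"tx":0,"ty":0,"tz":0,"twist":0},{"tx":0,"ty":0,"tz":0,"twist":0},{"tx":0,"ty":0,"tz":0,"twist":0}]' 0.1 30
python3 -m jog '[{"tx":0,"ty":0,"tz":-0.02,"twist":0},{"tx":0,"ty":0,"tz":-0.05,"twist":0},{"tx":0,"ty":0,"tz":-0.08,"twist":0},{"tx":0,"ty":0,"tz":-0.11,"twist":0},{"tx":0,"ty":0,"tz":-0.14,"twist":0},{"tx":0,"ty":0,"tz":-0.17,"twist":0},{"tx":0,"ty":0,"tz":-0.196,"twist":0},{"tx":0,"ty":0,"tz":-0.196,"twist":0},{"tx":0,"ty":0,"tz":-0.196,"twist":0},{"tx":0,"ty":0,"tz":-0.196,"twist":0}]'
python3 - <<'E'
from fer import *
go(455,299,220,0);go(455,299,33,0);T,im=snap('top','t12.png')
E
```

```text
time_s: 43.4
tcp_pos: [477.8, -50.5, 25.5]
orientation: [[-0.0, 1.0, 0.001], [1.0, 0.0, -0.0], [-0.0, 0.001, -1.0]]
contact_force: [0.7, 0.3, -0.1]
grip_width: 0.601
time_s: 44.65
tcp_pos: [477.7, -50.5, 25.1]
orientation: [[-0.0, 1.0, 0.001], [1.0, 0.0, -0.0], [-0.0, 0.001, -1.0]]
contact_force: [0.7, 0.1, 6.2]
grip_width: 0.303
time_s: 45.9
tcp_pos: [476.9, -50.4, 219.9]
orientation: [[-0.0, 1.0, -0.002], [1.0, 0.0, 0.0], [0.0, -0.002, -1.0]]
contact_force: [-0.4, -1.0, -0.9]
grip_width: 0.305
at [476.9 -50.4 219.9] yaw 0.0 w 0.305 t 45.9 -> tx,ty,tz [ 0.3494 -0.0219  0.    ] twist 0.000
at [476.9 -50.4 219.9] yaw 0.0 w 0.305 t 45.9 -> tx,ty,tz [ 0.3494 -0.0215  0.187 ] twist 0.000
```

```bash

python3 -m jog '[{"tx":0.05,"ty":-0.003,"tz":0,"twist":0},{"tx":0.1,"ty":-0.006,"tz":0,"twist":0},{"tx":0.15,"ty":-0.009,"tz":0,"twist":0},{"tx":0.2,"ty":-0.012,"tz":0,"twist":0},{"tx":0.25,"ty":-0.015,"tz":0,"twist":0},{"tx":0.3,"ty":-0.018,"tz":0,"twist":0},{"tx":0.349,"ty":-0.0215,"tz":0,"twist":0},{"tx":0.349,"ty":-0.0215,"tz":0,"twist":0},{"tx":0.349,"ty":-0.0215,"tz":0,"twist":0},{"tx":0.349,"ty":-0.0215,"tz":0,"twist":0}]'
python3 - <<'E'
from fer import *
C,im=snap('wrist','w13.png');go(455,299,33,0)
E
```

```text
time_s: 47.2
tcp_pos: [456.0, 297.5, 220.9]
orientation: [[0.001, 1.0, -0.0], [1.0, -0.001, -0.0], [-0.0, -0.0, -1.0]]
contact_force: [0.2, 0.4, -0.6]
grip_width: 0.301
at [456.1 297.5 220.9] yaw -0.1 w 0.306 t 47.2 -> tx,ty,tz [ 0.0015 -0.0011  0.1879] twist -0.001
```

View pics/w13.png

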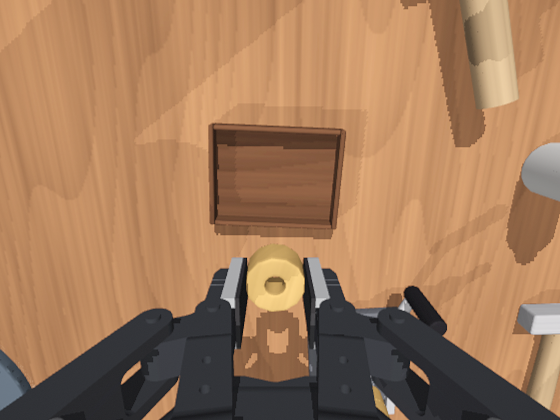

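```bash
python3 -c "
from h import *
C=cam('wrist');print([onz(C,*p,25).round(0) for p in((212,124),(345,130),(336,226),(212,222),(276,176))])"
```

```text
[array([398., 357.,  25.]), array([522., 352.,  25.]), array([519., 256.,  25.]), array([392., 261.,  25.]), array([457., 308.,  25.])]
```

The tray is empty and centred at about (457,306). The tight ferrule in the grip shows its small bore. Shifting and placing it.

```bash

python3 -m jog '[{"tx":0.0075,"ty":0.001,"tz":0.0,"twist":0},{"tx":0.0075,"ty":0.001,"tz":0.03,"twist":0},{"tx":0.0075,"ty":0.001,"tz":0.06,"twist":0},{"tx":0.0075,"ty":0.001,"tz":0.09,"twist":0},{"tx":0.0075,"ty":0.001,"tz":0.12,"twist":0},{"tx":0.0075,"ty":0.001,"tz":0.15,"twist":0},{"tx":0.0075,"ty":0.001,"tz":0.175,"twist":0},{"tx":0.0075,"ty":0.001,"tz":0.187,"twist":0},{"tx":0.0075,"ty":0.001,"tz":0.187,"twist":0},{"tx":0.0075,"ty":0.001,"tz":0.187,"twist":0}]'
python3 -m jog '[{"tx":0,"ty":0,"tz":0,"twist":0},{"tx":0,"ty":0,"tz":0,"twist":0},{"tx":0,"ty":0,"tz":0,"twist":0},{"tx":0,"ty":0,"tz":0,"twist":0},{"tx":0,"ty":0,"tz":-0.03,"twist":0},{"tx":0,"ty":0,"tz":-0.07,"twist":0},{"tx":0,"ty":0,"tz":-0.11,"twist":0},{"tx":0,"ty":0,"tz":-0.15,"twist":0},{"tx":0,"ty":0,"tz":-0.19,"twist":0},{"tx":0,"ty":0,"tz":-0.19,"twist":0}]' 0.5
python3 - <<'E'
from fer import *
C,im=snap('wrist','w14.png');T,_=snap('top','t14.png');S,_=snap('scene','s14.png');ferr(im,C,23)
a=cv2.resize(cv2.imread('pics/w14.png')[60:340,150:430],(400,400));b=cv2.resize(cv2.imread('pics/s14.png')[130:320,130:330],(400,380))
d=cv2.imread('pics/t14.png')[180:280,140:440]
c=np.zeros((600,800,3),np.uint8);c[:400,:400]=a;c[:380,400:]=b;c[400:,:600]=cv2.resize(d,(600,200));cv2.imwrite('pics/fin.png',c)
E
```

```text
time_s: 48.5
tcp_pos: [457.5, 306.4, 34.9]
orientation: [[0.0, 1.0, 0.001], [1.0, -0.0, 0.001], [0.001, 0.001, -1.0]]
contact_force: [0.2, 0.8, 0.5]
grip_width: 0.302
time_s: 49.75
tcp_pos: [458.0, 306.8, 226.8]
orientation: [[-0.0, 1.0, 0.004], [1.0, 0.0, 0.003], [0.003, 0.004, -1.0]]
contact_force: [1.1, -0.1, -0.8]
grip_width: 0.497
outer 274.5 185.1 r14.6 area 582 hole [274.4 185.4  46.5] world hole@18 [458.5 307.   23. ] outer@ [458.7 307.2  23. ]
```

View pics/fin.png

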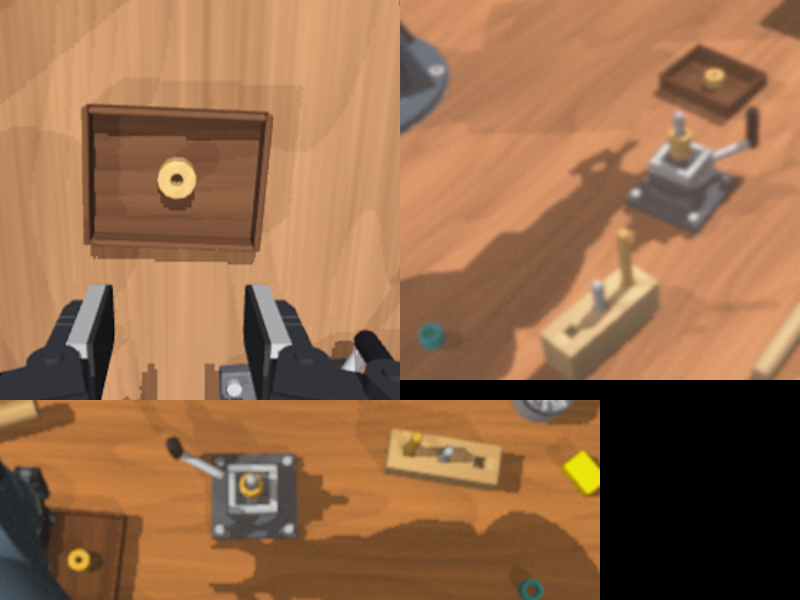

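The tight ferrule lies in the tray at (177,179). Both free ones are stacked on the mandrel, the lever is closed and nothing else is disturbed. Handing in.

```bash
python3 -c "
from rig import job
print(job.hand_in())"
```

```text
the job is handed in; nothing more can be done
None
```

The job is done and handed in at about 50 s on the robot's clock; the hand-in gives no verdict.

- **Mandrel:** The long round bar is seated on the depth stop. A 6.7 N contact came at the expected depth.
- **Lever:** It was swung until it met about 24 N at 64°. A later view put the knob at 64.5°, which works out to about 1.19 rad.
- **Ferrules:** Three were present. The two with 17 mm bores slid on without resistance and are stacked on the nose. The tight one lies in the tray, at about (458, 307) mm.

In the last views the stack looked level, the hex and short bars were still in the stand, and the wax block, tin and turquoise look-alike had not visibly moved. I did not look for the bottle or mallet again at the end, though the arm worked well clear of both.

No check failed. The camera estimates of the bore's centre differed by 2–3 mm between views, so I used the wrist camera's. I judged the bores by looking into them and did not try the tight ferrule on the bar. I did not re-measure the bar's height after clamping.

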